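# Count washers through the gate of a counting tray

### The arm

A 6-joint arm with a two-finger parallel gripper is mounted at the origin on the work surface. World frame = base frame: x ahead of the robot, y to its left, z up, the work surface at z = 0. Lengths are in m, angles in rad, forces in N, time in s.
With the tool pointing down it reaches from about 0.3 to 0.85 m from the base axis. Payload 5.4 kg.
Tool frame: the origin (TCP) lies at the very end of the fingers, on their centre line; the grasp point (between the pads) lies 19 mm behind it; z points along the fingers, y is the direction in which the jaws open and shut (so a half turn about z gives the same grasp; the last joint's range is limited). The gripper opens to 85 mm and grips with 20 to 120 N. Pads are 22 mm wide; open, the fingers measure 114 mm over their backs; the gripper's body (76 mm by 85 mm) begins 54 mm behind the grasp point. The pads swing forward as they close: fully open they stand 13 mm farther back than shut.
Start: joints at [0.986, 0.158, 1.597, -0, 1.386, -0.21], TCP at [0.211, 0.535, 0.231] pointing down, gripper open.
Joint ranges: [-2.91, 2.91], [-0.94, 2.29], [0.18, 2.7], [-1.29, 4.43], [0.17, 2.64], [-3, 3]. Speed limits (rad/s): [2.57, 2.57, 3.14, 3.14, 3.14, 3.14].

### API

Orientations are given as a unit quaternion [w, x, y, z].
In Python, from plant import manip gives the robot as it stands.
- The arm moves only by the tool apply_moves, never from a script. Its argument "targets" is a list of rows, each a list of 5 numbers: the closure, from -1 (fully open) to 1 (shut), so that 0 is half open, then the shift along the tool's x, y, z in m, then the turn about the tool's z in degrees. A call has 1 to 10 rows; each row is the pose to reach, as a shift and turn from the pose commanded when the call began, along the tool's axes at that moment; what a row does not reach only later rows make up. A row lasts 1/8 s, in which the tool goes at most 62.5 mm and 10.7 degrees, less where a joint would pass 70% of its speed; a pose out of reach is approached as far as the arm can. A call with a gripper value outside its range is refused whole. The fingers move at their own pace and stop on an object; the grip force is fixed at half the most. Time passes only in rows, so rows that repeat a pose let the fingers close. It gives the time, the measured TCP pose, the force and the opening at its end, in the units of the state.
- manip.get_state(): the state, without advancing time (a new reading comes with each control period).
- manip.capture(name): name is "side" or "top" or "wrist"; returns a dict with "frame" (384x512x3 uint8, red, green, blue), "fx", "fy", "cx", "cy" (pixels), "rvec" (rotation vector, rad) and "tvec" (3), from world to camera coordinates, as OpenCV has them; the wrist camera has in their place "tool_from_camera" (4x4, takes a point from camera to tool coordinates, whose origin is the TCP and whose axes are the flange's). Camera axes: x right, y down, z forward; pixel columns grow to the right and rows downward; lengths in m; the calibration is good to about 2 mm. A picture is of the moment at which its call begins: read the wrist's pose just before it. There is no depth.
- manip.finish_job(): hands the job in, once; it reports no verdict.
The state is a dict: "t": time; "q": joint angles; "joint_vel": joint speeds; "tau": joint torques, N m; "position": TCP position; "orientation": TCP orientation; "contact_force": force on the tool from outside, world axes, zero at the start; "ft_torque": the same for the moment, N m; "grip_width": finger opening in m.
Only numpy, scipy, OpenCV 4.12 (cv2) and the standard library are available. Lean on these libraries where they do the work, as an engineer would, in place of code of your own. Each camera call takes 0.05 s, during which the arm holds its last target. There are 200 camera calls.

### The job

Count the three flat round washers off the counting tray: with your fingertips, sweep them along the deck one at a time through the gate between the two guide rails, so that each drops into the trough behind it. Only slide them, never pick one up or push one over the rails, and leave the hexagonal nut, the pyramid adapter and the tube clamp where they are.

Things in the scene. Friction and masses are not known exactly. Their poses are not given: they have to be found in the camera images.
- tray: white counting tray, 303 by 288 mm, fixed on the bench. Origin on the bench surface right under the middle of the gate; x is level and points along the sweep, from the deck through the gate into the trough; y across, z up. Flat deck 55 mm above the bench, from x = -225 to +4 mm and y = -140 to +140 mm, with a rim 4 mm thick and 10 mm high around it
- gate (a point): middle of the gate at deck height (55 mm above the bench), x = 0, y = 0 of the tray. The gate is a 42 mm wide opening (y from -21 to +21 mm) between jambs 10 mm high and 5 mm deep (x from -1 to +4 mm), open above: one washer passes at a time. The deck ends at x = +4 mm
- rail_left (a point): rear end of the guide rail on the tray's +y side, at deck height (x = -119, y = +140 mm of the tray). The rail, 10 mm high and 5 mm thick, stands on the deck; its inner face runs straight at 45 degrees from here to the gate's jamb at x = 0, y = +21 mm
- rail_right (a point): rear end of the mirror-image guide rail on the tray's -y side (x = -119, y = -140 mm), running to the jamb at x = 0, y = -21 mm. The two rails close in like a funnel on the gate
- trough (a point): middle of the trough's floor, 37 mm beyond the gate along the tray's x, 4 mm above the bench. The trough is a slot right behind the gate, 160 mm long (y from -80 to +80 mm), open above from x = 4 to 70 mm and reaching under the deck to x = -12 mm, 51 mm deep below the deck; its outer wall stands 65 mm above the bench
- washer1_mid (a point): One flat round steel washer lying on the tray's deck, 34 mm across, 6 mm thick, with a 14 mm hole, about 35 g. The point is its centre, half-way up (3 mm above the deck while it lies flat). It slides and is free to turn
- washer2_mid (a point): Another flat round steel washer lying on the tray's deck, 34 mm across, 6 mm thick, with a 14 mm hole, about 35 g. The point is its centre, half-way up (3 mm above the deck while it lies flat). It slides and is free to turn
- washer3_mid (a point): The third flat round steel washer lying on the tray's deck, 34 mm across, 6 mm thick, with a 14 mm hole, about 35 g. The point is its centre, half-way up (3 mm above the deck while it lies flat). It slides and is free to turn
- nut: hexagonal steel nut standing flat on the deck in the same row as the washers, 24 mm across flats, 28 mm across corners, 15 mm tall; origin at the centre of its underside. To be left where it is
- adapter: steel pyramid adapter in a back corner of the deck: round flange 46 mm across with a small square stub on top, 30 mm tall; origin at the centre of its underside. To be left where it is
- clamp: aluminium tube clamp in the other back corner of the deck: upright round collar 45 mm across, 42 mm tall, with a screw lug at its side reaching 28 mm from its axis; origin at the centre of its underside. To be left where it is
Mind the look-alikes: they are no part of the job. What is shaped like the part that bears washer1_mid but brown, purple or yellow is not meant.

How it is judged:
On the way, in this order (a step that is already met when the one before it is completed fails the run):
1. a first washer has dropped into the trough (((x of washer1_mid in the frame of tray between -0.012 and 0.07 m and y of washer1_mid in the frame of tray between -0.08 and 0.08 m and z of washer1_mid in the frame of tray below 0.045 m) or (x of washer2_mid in the frame of tray between -0.012 and 0.07 m and y of washer2_mid in the frame of tray between -0.08 and 0.08 m and z of washer2_mid in the frame of tray below 0.045 m) or (x of washer3_mid in the frame of tray between -0.012 and 0.07 m and y of washer3_mid in the frame of tray between -0.08 and 0.08 m and z of washer3_mid in the frame of tray below 0.045 m))), for 0.2 s.
2. a second washer has dropped into the trough, after the first ((((x of washer1_mid in the frame of tray between -0.012 and 0.07 m and y of washer1_mid in the frame of tray between -0.08 and 0.08 m and z of washer1_mid in the frame of tray below 0.045 m) and (x of washer2_mid in the frame of tray between -0.012 and 0.07 m and y of washer2_mid in the frame of tray between -0.08 and 0.08 m and z of washer2_mid in the frame of tray below 0.045 m)) or ((x of washer2_mid in the frame of tray between -0.012 and 0.07 m and y of washer2_mid in the frame of tray between -0.08 and 0.08 m and z of washer2_mid in the frame of tray below 0.045 m) and (x of washer3_mid in the frame of tray between -0.012 and 0.07 m and y of washer3_mid in the frame of tray between -0.08 and 0.08 m and z of washer3_mid in the frame of tray below 0.045 m)) or ((x of washer1_mid in the frame of tray between -0.012 and 0.07 m and y of washer1_mid in the frame of tray between -0.08 and 0.08 m and z of washer1_mid in the frame of tray below 0.045 m) and (x of washer3_mid in the frame of tray between -0.012 and 0.07 m and y of washer3_mid in the frame of tray between -0.08 and 0.08 m and z of washer3_mid in the frame of tray below 0.045 m)))), for 0.2 s.
3. the third washer has dropped into the trough, after the second (x of washer1_mid in the frame of tray between -0.012 and 0.07 m and y of washer1_mid in the frame of tray between -0.08 and 0.08 m and z of each of washer1_mid, washer2_mid, washer3_mid in the frame of tray below 0.045 m and x of washer2_mid in the frame of tray between -0.012 and 0.07 m and y of washer2_mid in the frame of tray between -0.08 and 0.08 m and x of washer3_mid in the frame of tray between -0.012 and 0.07 m and y of washer3_mid in the frame of tray between -0.08 and 0.08 m), for 0.2 s.
At the end, for the whole second after the job is handed in: All three washers lie at rest in the trough, their middles at least 10 mm below the deck; the nut, adapter and clamp are within 15 mm of where they began (all of step 3 and linear speed of each of washer1, washer2, washer3 below 0.02 m/s and distance of each of nut, adapter, clamp from where it was at the start of the episode below 0.015 m); the robot touches nothing.
It fails at once if a washer is picked up (its middle more than 15 mm above the deck) (z of any of washer1_mid, washer2_mid, washer3_mid in the frame of tray above 0.07 m).
It fails at once if a washer goes over the rails and not through the gate ((x of washer1_mid in the frame of tray between -0.003 and 0.008 m and z of washer1_mid in the frame of tray above 0.053 m and (y of washer1_mid in the frame of tray above 0.02 m or y of washer1_mid in the frame of tray below -0.02 m)) or (x of washer2_mid in the frame of tray between -0.003 and 0.008 m and z of washer2_mid in the frame of tray above 0.053 m and (y of washer2_mid in the frame of tray above 0.02 m or y of washer2_mid in the frame of tray below -0.02 m)) or (x of washer3_mid in the frame of tray between -0.003 and 0.008 m and z of washer3_mid in the frame of tray above 0.053 m and (y of washer3_mid in the frame of tray above 0.02 m or y of washer3_mid in the frame of tray below -0.02 m))).
It fails at once if the nut, the pyramid adapter or the tube clamp is moved by more than 15 mm (distance of any of nut, adapter, clamp from where it was at the start of the episode above 0.015 m).
It also fails if it takes over 72 s, if anything falls off the work surface, if the arm or the gripper's body presses on something with over 40 N, if the wrist force passes 120 N, or if a joint passes its speed limit or range.

## Working session

There is one attempt and no reset: what is moved stays moved. The work goes in short steps, Python scripts to look and compute and a tool call to move; the robot and the scene stay as the last step left them, time stands still between calls to the robot, and variables do not carry over. Pictures are saved under pics/ and viewed, about 8 in all and at most 12, crops included, and the job is handed in when it is done.

Besides the shell and the picture viewer there is one more tool, called after "Call:" by a JSON object that holds its "method" and its "body". apply_moves: Moves the arm, as the interface text tells. Its arguments: {"type":"object","properties":{"targets":{"type":"array","items":{"type":"array","items":{"type":"number"}}}},"required":["targets"]}

```bash
mkdir -p pics
cat > h.py <<'E'
import numpy as np, cv2, json, pickle
from plant import manip
def grab(n,tag):
    s=manip.get_state(); c=manip.capture(n); c['state']=s
    pickle.dump(c,open(f'pics/{tag}.pkl','wb')); cv2.imwrite(f'pics/{tag}.png',c['frame'][:,:,::-1]); return c
def load(tag): return pickle.load(open(f'pics/{tag}.pkl','rb'))
def Rq(q):
    w,x,y,z=q
    from scipy.spatial.transform import Rotation as R
    return R.from_quat([x,y,z,w]).as_matrix()
def pose(c):  # camera-to-world R, origin
    if 'rvec' in c:
        R=cv2.Rodrigues(np.array(c['rvec'],float))[0]; return R.T,-R.T@np.array(c['tvec'],float).ravel()
    T=np.array(c['tool_from_camera']); R=Rq(c['state']['orientation'])
    return R@T[:3,:3], R@T[:3,3]+np.array(c['state']['position'])
def ray(c,uv):
    R,o=pose(c); d=R@np.array([(uv[0]-c['cx'])/c['fx'],(uv[1]-c['cy'])/c['fy'],1]); return o,d
def onz(c,uv,z):
    o,d=ray(c,uv); return o+d*(z-o[2])/d[2]
def proj(c,P):
    R,o=pose(c); p=R.T@(np.array(P)-o); return np.array([c['fx']*p[0]/p[2]+c['cx'],c['fy']*p[1]/p[2]+c['cy']])
def tri(c1,u1,c2,u2):
    o1,d1=ray(c1,u1);o2,d2=ray(c2,u2);s=np.linalg.lstsq(np.c_[d1,-d2],o2-o1,rcond=None)[0]
    a=o1+d1*s[0];b=o2+d2*s[1];return (a+b)/2,np.linalg.norm(a-b)
E
python3 - <<'E'
from h import *
a=grab('top','top0');b=grab('side','side0')
s=a['state'];print(s['t'],s['position'],s['orientation'],s['grip_width'],s['contact_force'])
for c in(a,b):print(pose(c)[1],c['fx'])
cv2.imwrite('pics/top0b.png',cv2.resize(a['frame'][:,:,::-1],(800,600),interpolation=2))
cv2.imwrite('pics/side0b.png',cv2.resize(b['frame'][:,:,::-1],(800,600),interpolation=2))
E
```

```text
0.0 [0.21016589 0.53455831 0.2303065 ] [-3.72854842e-04  1.86293310e-01  9.82493716e-01 -8.72980735e-04] 0.08557666939660666 [ 0.28039    -0.55738637  0.49456108]
[0.40032267 0.04483206 0.74545584] 380.6033666222073
[0.26500703 0.48751999 0.64178404] 410.47468160730233
```

View pics/top0b.png

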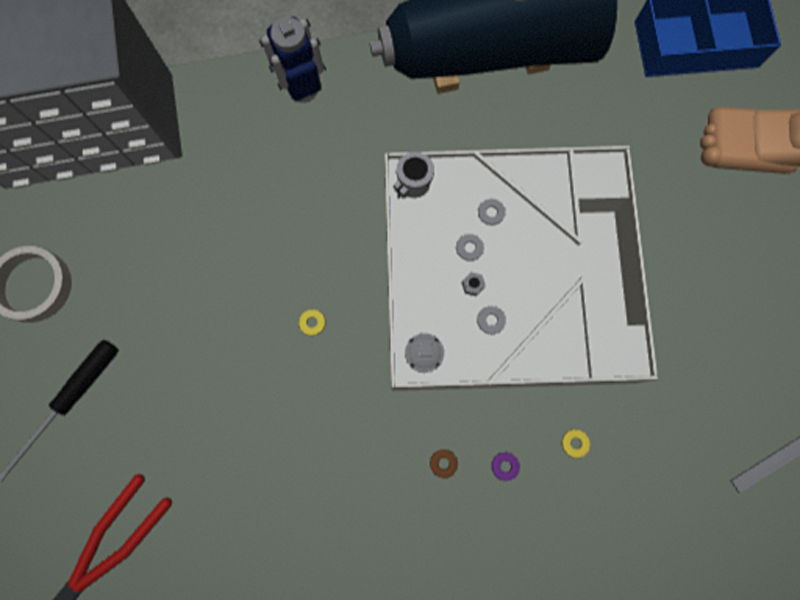

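View pics/side0b.png

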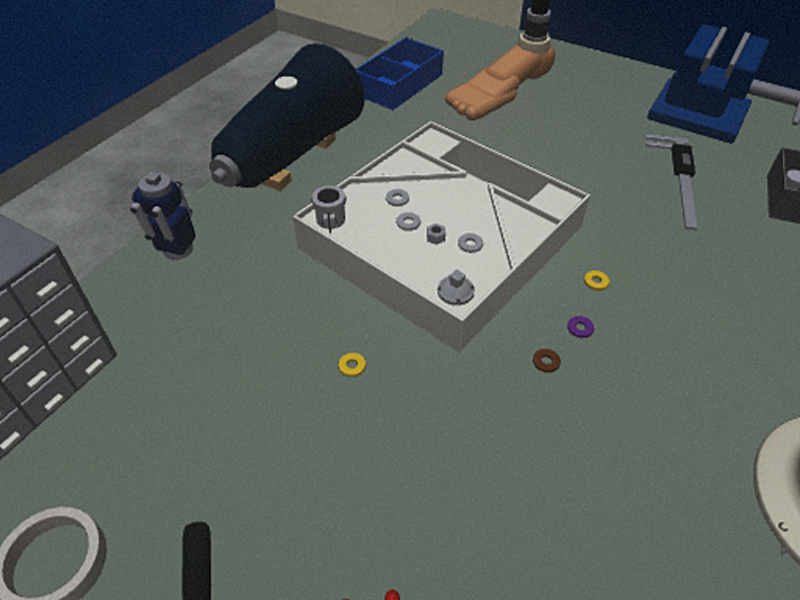

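The top view (800×600) shows washers at (491,212), (470,247) and (491,320), the nut at (473,284) and the gate jambs at (579,243) and (581,279). In the side view the washers are at (397,198), (408,221) and (470,242), and the nut at (436,233). Next I triangulate these.

```bash
cat > m.py <<'E'
from h import *
a=load('top0');b=load('side0');k=512/800
f=lambda p:(np.array(p)+.5)*k-.5
for n,u,v in [('w1',(491,212),(397,198)),('w2',(470,247),(408,221)),('w3',(491,320),(470,242)),('nut',(473,283),(436,229)),('gL',(579,242),(466,175)),('gR',(581,280),(490,186)),('railLend',(476,155),(352,180)),('railRend',(490,380),(511,267))]:
    p,e=tri(a,f(u),b,f(v)); print(n,p.round(4),round(e,4),'at deck',onz(a,f(u),.058).round(4))
# tray pose by outline corners, top of rim z=.065: x -229..74, y +-144
pts={'bl':((386,154),(-.229,.144)),'br':((393,388),(-.229,-.144)),'fl':((628,147),(.074,.144)),'fr':((656,378),(.074,-.144))}
W=np.array([onz(a,f(u),.065)[:2] for u,_ in pts.values()]);T=np.array([t for _,t in pts.values()])
wc,tc=W.mean(0),T.mean(0);H=(T-tc).T@(W-wc);th=np.arctan2(H[0,1]-H[1,0],H[0,0]+H[1,1])
R=np.array([[np.cos(th),-np.sin(th)],[np.sin(th),np.cos(th)]]);o=wc-R@tc
print('W',W.round(4),'th',np.degrees(th),'o',o.round(4),'res',(T@R.T+o-W).round(4))
print('gate top',onz(a,f((579,242)),.065),onz(a,f((581,280)),.065))
for n,u in [('w1',(491,212)),('w2',(470,247)),('w3',(491,320)),('nut',(473,283)),('gL',(579,242)),('gR',(581,280))]:
    print(n,((onz(a,f(u),.06)[:2]-o)@R).round(4))
E
python3 m.py
```

```text
w1 [ 0.6347 -0.1172  0.0586] 0.0019 at deck [ 0.6359 -0.117   0.058 ]
w2 [ 0.5959 -0.0823  0.0595] 0.0017 at deck [ 0.5972 -0.0823  0.058 ]
w3 [ 0.5038 -0.0869  0.0614] 0.0015 at deck [ 0.505  -0.0873  0.058 ]
nut [ 0.5484 -0.0737  0.0738] 0.0018 at deck [ 0.5528 -0.0762  0.058 ]
gL [ 0.5755 -0.2124  0.0605] 0.0045 at deck [ 0.5784 -0.2127  0.058 ]
gR [ 0.5297 -0.2002  0.0667] 0.0014 at deck [ 0.5321 -0.2031  0.058 ]
railLend [ 0.7099 -0.1147  0.0619] 0.0024 at deck [ 0.7129 -0.1154  0.058 ]
railRend [ 0.4366 -0.0695  0.0649] 0.0002 at deck [ 0.4368 -0.0707  0.058 ]
W [[ 0.7322 -0.0048]
 [ 0.4484  0.0406]
 [ 0.6843 -0.3004]
 [ 0.4032 -0.2551]] th -99.02984134241194 o [ 0.5549 -0.2065] res [[ 0.0008  0.0019]
 [ 0.0002  0.0017]
 [ 0.0012 -0.0018]
 [-0.0022 -0.0019]]
gate top [ 0.57656615 -0.21005976  0.065     ] [ 0.5307189  -0.20057589  0.065     ]
w1 [-0.1014  0.0652]
w2 [-0.1295  0.0217]
w3 [-0.1102 -0.0683]
nut [-0.1286 -0.023 ]
gL [0.0018 0.0236]
gR [-0.0004 -0.0235]
```

```bash
cat > nav.py <<'E'
from h import *
O=np.array([.5549,-.2065]);TH=np.radians(-99.03)
Rt=np.array([[np.cos(TH),-np.sin(TH)],[np.sin(TH),np.cos(TH)]])
def w(p): return Rt@np.array(p)+O
def t(P): return (np.array(P)[:2]-O)@Rt
def yaw(s): x=Rq(s['orientation'])[:,0]; return np.arctan2(x[1],x[0])
def rows(path,s=None):
    """path: (tray x, tray y, world z, push dir deg in tray) ; tool -x points along push dir; TCP at x,y"""
    s=s or manip.get_state();R=Rq(s['orientation']);p0=np.array(s['position'])
    for x,y,z,d in path:
        W=np.r_[w((x,y)),z];e=R.T@(W-p0)
        dy=TH+np.radians(d)+np.pi-yaw(s);dy=(dy+np.pi)%(2*np.pi)-np.pi
        print([x,y,z,d],'->',e.round(4),'turn',round(-np.degrees(dy),1))
def where(s=None):
    s=s or manip.get_state();print('t',s['t'],'tray',t(s['position']).round(4),'z',round(s['position'][2],4),'dir',round(np.degrees((yaw(s)-TH+2*np.pi)%(2*np.pi)-np.pi),1),'F',np.round(s['contact_force'],1),'w',round(s['grip_width'],4),'q',np.round(s['q'],2))
E
python3 -c "
from nav import *
where();rows([(-.13,.03,.23,0),(-.145,.095,.2,-33)])"
```

```text
t 0.1 tray [-0.6778 -0.4567] z 0.2304 dir 77.6 F [ 0.4 -0.2 -0.8] w 0.0851 q [ 0.99  0.16  1.6  -0.    1.39 -0.21]
[-0.13, 0.03, 0.23, 0] -> [-0.5933 -0.4301  0.0009] turn 77.6
[-0.145, 0.095, 0.2, -33] -> [-0.6536 -0.4014  0.0309] turn 110.6
```

Call:
{"method": "apply_moves", "body": {"targets": [[0.6,-0.06,-0.043,0,8],[0.6,-0.12,-0.086,0,16],[0.6,-0.18,-0.13,0,24],[0.6,-0.24,-0.172,0,32],[0.6,-0.3,-0.215,0,40],[0.6,-0.36,-0.258,0,48],[0.6,-0.42,-0.301,0,56],[0.6,-0.48,-0.344,0,64],[0.6,-0.54,-0.387,0,71],[0.6,-0.593,-0.43,0,77.6]]}}

```text
t: 1.35
position: [0.5493, 0.0076, 0.2309]
orientation: [-0.0, 0.762, 0.647, -0.0]
contact_force: [1.2, -0.1, 0.3]
grip_width: 0.0171
```

Call:
{"method": "apply_moves", "body": {"targets": [[0.6,0,0,0,0],[0.6,0,0,0,0]]}}

```text
t: 1.6
position: [0.5481, 0.0098, 0.2307]
orientation: [-0.001, 0.761, 0.649, -0.0]
contact_force: [-0.6, -0.3, -0.8]
grip_width: 0.0171
```

Run:
```python
from nav import *
c=grab('wrist','wr1');where()
cv2.imwrite('pics/wr1b.png',cv2.resize(c['frame'][:,:,::-1],(800,600),interpolation=2))
```

```text
t 1.65 tray [-0.2132 -0.0408] z 0.2309 dir 0.0 F [ 0.8 -0.4 -0.7] w 0.0166 q [-0.2   0.09  1.67  0.    1.38 -0.04]
```

View pics/wr1b.png

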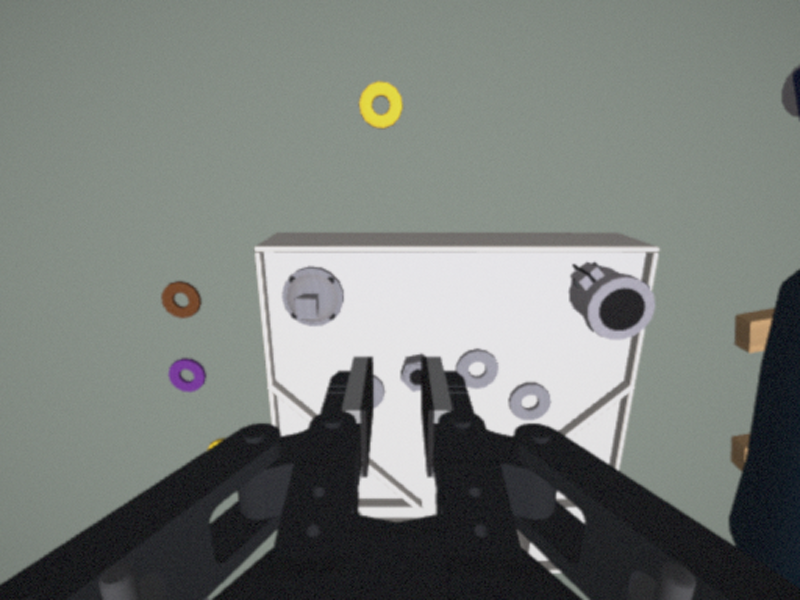

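The wrist view shows w2 at (477,368), w1 at (530,401), the nut at (417,372), and the fingertips at about x=345–372 and 428–455. So the tips are about 35 mm wide overall, with a gap of about 17 mm. I check the positions and plan w1.

Run:
```python
from nav import *
c=load('wr1');k=.64
f=lambda p:(np.array(p)+.5)*k-.5
for n,u,z in [('w1',(530,400),.061),('w2',(477,368),.061),('bl',(656,249),.065),('br',(256,247),.065),('railL',(632,386),.065),('railR',(272,385),.065)]:
    print(n,t(onz(c,f(u),z)).round(4))
R,o=pose(c);print('cam tray',t(o),o[2])
rows([(-.16,.10,.12,-33),(-.135,.087,.075,-33),(-.135,.087,.059,-33)])
```

```text
w1 [-0.1022  0.0661]
w2 [-0.1305  0.0221]
bl [-0.2259  0.1429]
br [-0.2273 -0.1401]
railL [-0.117   0.1433]
railR [-0.1178 -0.1382]
cam tray [-0.28967331 -0.04011191] 0.3731028194810227
[-0.16, 0.1, 0.12, -33] -> [-0.0533  0.141   0.1107] turn 33.0
[-0.135, 0.087, 0.075, -33] -> [-0.0783  0.128   0.1557] turn 33.0
[-0.135, 0.087, 0.059, -33] -> [-0.0783  0.128   0.1717] turn 33.0
```

Run:
```python
from nav import *
c=load('top0');f=lambda p:(np.array(p)+.5)*.64-.5
print('clamp',t(onz(c,f((415,168)),.097)),'adapter',t(onz(c,f((425,353)),.06)))
# pad tip ends in tool coords from wrist image: assume on plane tool z = 0
cw=load('wr1');T=np.array(cw['tool_from_camera'])
for u in [(346,380),(353,357),(372,357),(372,470),(428,357),(446,357),(455,380)]:
    p=f(u);d=T[:3,:3]@np.array([(p[0]-cw['cx'])/cw['fx'],(p[1]-cw['cy'])/cw['fy'],1]);o=T[:3,3];print(u,[(o+d*(z-o[2])/d[2]).round(4)[:2] for z in (0,-.005)])
rows([(-.1275,.089,.12,-42),(-.1275,.089,.064,-42)])
```

```text
clamp [-0.19340041  0.10878757] adapter [-0.18902663 -0.10461725]
(346, 380) [array([-0.0003, -0.018 ]), array([ 0.0024, -0.0173])]
(353, 357) [array([ 0.0088, -0.0152]), array([ 0.0112, -0.0147])]
(372, 357) [array([ 0.0088, -0.0085]), array([ 0.0112, -0.0082])]
(372, 470) [array([-0.0392, -0.0093]), array([-0.0351, -0.0089])]
(428, 357) [array([0.0088, 0.0113]), array([0.0112, 0.0109])]
(446, 357) [array([0.0088, 0.0177]), array([0.0112, 0.0171])]
(455, 380) [array([-0.0003,  0.0213]), array([0.0024, 0.0205])]
[-0.1275, 0.089, 0.12, -42] -> [-0.0858  0.1299  0.1107] turn 42.0
[-0.1275, 0.089, 0.064, -42] -> [-0.0858  0.13    0.1667] turn 42.0
```

Call:
{"method": "apply_moves", "body": {"targets": [[0.6,-0.045,0.065,0.05,10],[0.6,-0.0858,0.13,0.11,20],[0.6,-0.0858,0.13,0.11,30],[0.6,-0.0858,0.13,0.11,40],[0.6,-0.0858,0.13,0.11,42],[0.6,-0.0858,0.13,0.14,42],[0.6,-0.0858,0.13,0.166,42],[0.6,-0.0858,0.13,0.166,42]]}}

```text
t: 2.65
position: [0.6619, -0.0938, 0.0644]
orientation: [-0.001, 0.942, 0.335, -0.001]
contact_force: [0.0, 0.4, -0.3]
grip_width: 0.0166
```

Call:
{"method": "apply_moves", "body": {"targets": [[0.6,0,0,0.002,0],[0.6,0,0,0.004,0],[0.6,0,0,0.004,0]]}}

```text
t: 3.02
position: [0.664, -0.0958, 0.0623]
orientation: [0.0, 0.943, 0.333, 0.001]
contact_force: [-0.6, -0.0, -0.8]
grip_width: 0.0171
```

Call:
{"method": "apply_moves", "body": {"targets": [[0.6,0,0,0.001,0],[0.6,0,0,0.002,0],[0.6,0,0,0.002,0]]}}

```text
t: 3.4
position: [0.6634, -0.0958, 0.0591]
orientation: [-0.0, 0.943, 0.333, -0.0]
contact_force: [-0.1, 0.4, -0.4]
grip_width: 0.0172
```

Call:
{"method": "apply_moves", "body": {"targets": [[0.6,0,0,0.001,0],[0.6,0,0,0.002,0],[0.6,0,0,0.002,0]]}}

```text
t: 3.78
position: [0.6634, -0.0957, 0.0571]
orientation: [-0.0, 0.943, 0.333, -0.0]
contact_force: [0.5, 0.1, 0.3]
grip_width: 0.0168
```

Call:
{"method": "apply_moves", "body": {"targets": [[0.6,0,0,0.0005,0],[0.6,0,0,0.001,0],[0.6,0,0,0.001,0]]}}

```text
t: 4.15
position: [0.6635, -0.0957, 0.0562]
orientation: [-0.0, 0.943, 0.333, -0.0]
contact_force: [-0.6, 0.2, 0.2]
grip_width: 0.017
```

Run:
```python
from nav import *
c=grab('wrist','wr2');where()
cv2.imwrite('pics/wr2b.png',cv2.resize(c['frame'][:,:,::-1],(800,600),interpolation=2))
```

```text
t 4.2 tray [-0.1265  0.0899] z 0.0563 dir -42.0 F [-0.1 -0.1 -0.5] w 0.0171 q [-0.32  0.57  1.43 -0.    1.14  0.57]
```

View pics/wr2b.png

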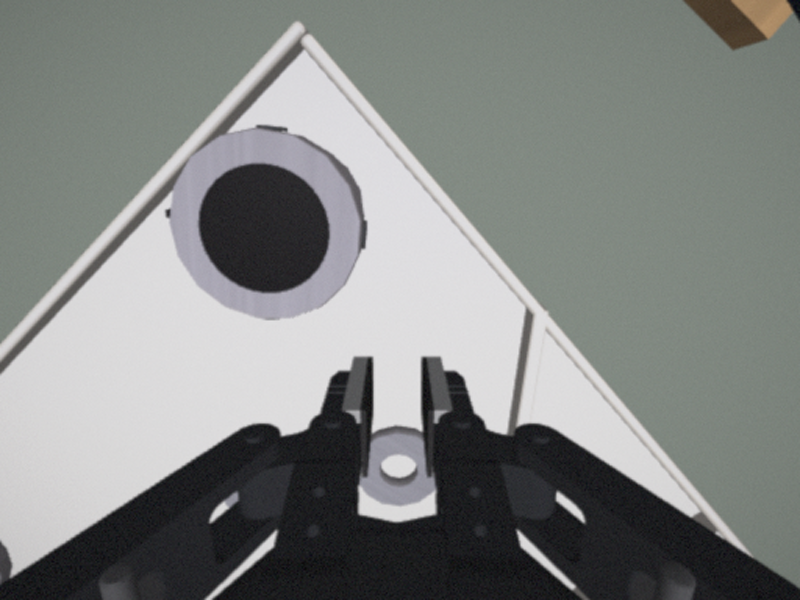

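The washer sits centred ahead of the fingers at (398,465). I feel downward for the deck in small steps.

Call:
{"method": "apply_moves", "body": {"targets": [[0.6,0,0,0.0005,0],[0.6,0,0,0.001,0],[0.6,0,0,0.001,0]]}}

```text
t: 4.58
position: [0.6636, -0.0957, 0.0553]
orientation: [0.0, 0.943, 0.333, 0.0]
contact_force: [-0.7, 0.1, 0.7]
grip_width: 0.0171
```

Call:
{"method": "apply_moves", "body": {"targets": [[0.6,0,0,0.0005,0],[0.6,0,0,0.001,0],[0.6,0,0,0.001,0]]}}

```text
t: 4.95
position: [0.6636, -0.0958, 0.0553]
orientation: [0.0, 0.943, 0.333, -0.0]
contact_force: [-3.1, -0.2, 5.9]
grip_width: 0.0172
```

Call:
{"method": "apply_moves", "body": {"targets": [[0.6,0,0,0.0005,0],[0.6,0,0,0.001,0],[0.6,0,0,0.001,0]]}}

```text
t: 5.32
position: [0.6636, -0.0958, 0.0553]
orientation: [0.0, 0.943, 0.333, -0.0]
contact_force: [-5.6, 1.5, 11.5]
grip_width: 0.0167
```

Call:
{"method": "apply_moves", "body": {"targets": [[0.6,0,0,-0.0045,0],[0.6,0,0,-0.0045,0],[0.6,-0.006,0,-0.0045,0],[0.6,-0.013,0,-0.0045,0],[0.6,-0.021,0,-0.0045,0],[0.6,-0.029,0,-0.0045,0],[0.6,-0.037,0,-0.0045,0],[0.6,-0.045,0,-0.0045,0],[0.6,-0.053,0,-0.0045,0],[0.6,-0.061,0,-0.0045,0]]}}

```text
t: 6.58
position: [0.6157, -0.1344, 0.0578]
orientation: [0.0, 0.943, 0.333, 0.0]
contact_force: [-0.2, 0.6, -0.3]
grip_width: 0.0167
```

Call:
{"method": "apply_moves", "body": {"targets": [[0.6,-0.008,0,0,0],[0.6,-0.016,0,0,0],[0.6,-0.024,0,0,0],[0.6,-0.03,0,0,0],[0.6,-0.036,0,0,0],[0.6,-0.036,0,0,0]]}}

```text
t: 7.32
position: [0.5878, -0.157, 0.0578]
orientation: [-0.0, 0.943, 0.333, -0.0]
contact_force: [0.3, 0.8, 0.0]
grip_width: 0.0171
```

Run:
```python
from nav import *
where();c=grab('wrist','wr3')
cv2.imwrite('pics/wr3b.png',cv2.resize(c['frame'][:,:,::-1],(800,600),interpolation=2))
def P(x,y,d,L=.0257): d_=np.radians(d);return (x-L*np.cos(d_),y-L*np.sin(d_),.0575,d)
rows([P(-.032,.003,-32),P(-.029,.001,-21),P(-.026,0,-11),P(-.023,0,0),P(-.015,0,0),P(.005,0,0),P(.01,0,0)])
```

```text
t 7.325 tray [-0.0541  0.0247] z 0.0578 dir -42.1 F [0.3 0.8 0. ] w 0.0171 q [-0.46  0.43  1.63 -0.    1.08  0.43]
[np.float64(-0.05379483607122015), np.float64(0.016618925090793366), 0.0575, -32] -> [-0.0059 -0.0059  0.0004] turn -10.1
[np.float64(-0.052993016960978086), np.float64(0.010210056303314216), 0.0575, -21] -> [-0.0108 -0.0101  0.0004] turn -21.1
[np.float64(-0.05122781861460496), np.float64(0.004903791181177202), 0.0575, -11] -> [-0.0157 -0.0128  0.0003] turn -31.1
[np.float64(-0.0487), np.float64(0.0), 0.0575, 0] -> [-0.0208 -0.0148  0.0003] turn -42.1
[np.float64(-0.0407), np.float64(0.0), 0.0575, 0] -> [-0.0268 -0.0094  0.0003] turn -42.1
[np.float64(-0.0207), np.float64(0.0), 0.0575, 0] -> [-0.0416  0.004   0.0003] turn -42.1
[np.float64(-0.0157), np.float64(0.0), 0.0575, 0] -> [-0.0453  0.0073  0.0003] turn -42.1
```

View pics/wr3b.png

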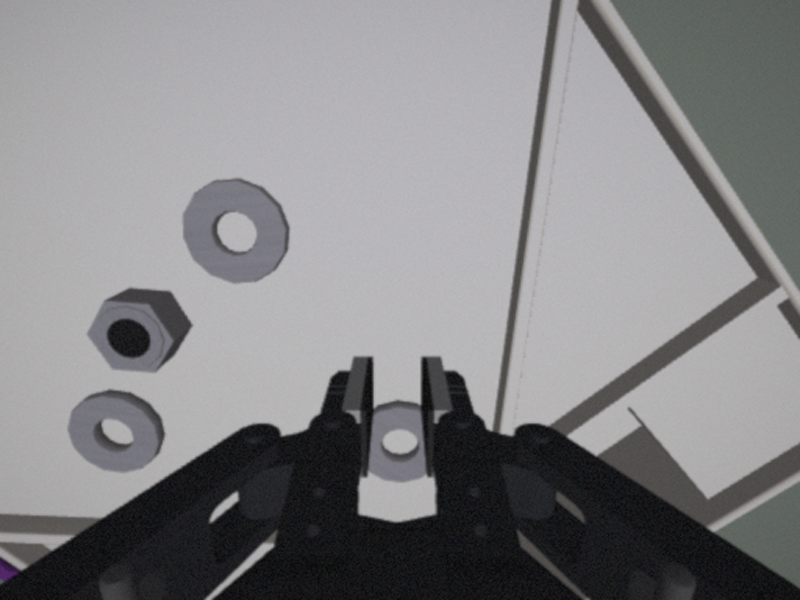

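The washer is nested between the tips, with its hole at (399,441). Now I turn into the gate and push through.

Call:
{"method": "apply_moves", "body": {"targets": [[0.6,-0.006,-0.006,0,-10],[0.6,-0.011,-0.01,0,-20],[0.6,-0.016,-0.013,0,-30],[0.6,-0.021,-0.015,0,-40],[0.6,-0.023,-0.013,0,-42],[0.6,-0.027,-0.009,0,-42],[0.6,-0.032,-0.005,0,-42],[0.6,-0.0375,0,0,-42],[0.6,-0.043,0.005,0,-42],[0.6,-0.0455,0.0073,0,-42]]}}

```text
t: 8.62
position: [0.5572, -0.1916, 0.0579]
orientation: [0.0, 0.761, 0.649, 0.0]
contact_force: [-0.2, 0.2, 1.1]
grip_width: 0.0173
```

Run:
```python
from nav import *
where();c=grab('wrist','wr4');d=grab('top','top4')
i=np.hstack([cv2.resize(c['frame'][:,:,::-1],(400,300),interpolation=2),cv2.resize(d['frame'][80:260,230:470,::-1],(400,300),interpolation=2)])
cv2.imwrite('pics/wr4b.png',i)
```

```text
t 8.625 tray [-0.0151 -0.    ] z 0.0579 dir -0.1 F [-0.2  0.2  1.1] w 0.0173 q [-0.54  0.39  1.69  0.    1.07 -0.38]
```

View pics/wr4b.png

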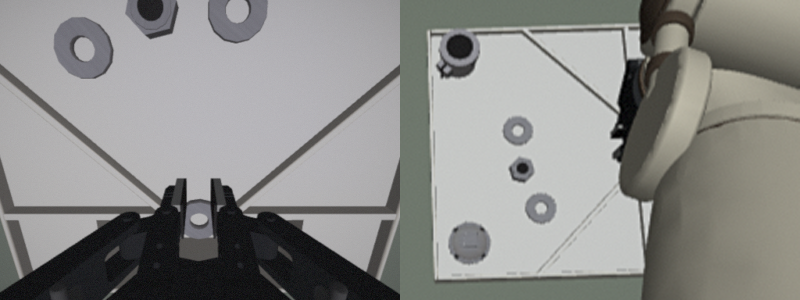

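The washer is still nested at the lip. I push about 10 mm further.

Call:
{"method": "apply_moves", "body": {"targets": [[0.6,-0.003,0,0,0],[0.6,-0.006,0,0,0],[0.6,-0.009,0,0,0],[0.6,-0.011,0,0,0],[0.6,-0.011,0,0,0]]}}

```text
t: 9.35
position: [0.5558, -0.2021, 0.0581]
orientation: [0.0, 0.761, 0.649, 0.0]
contact_force: [0.3, -0.7, 1.3]
grip_width: 0.0169
```

Run:
```python
from nav import *
where();c=grab('wrist','wr5')
cv2.imwrite('pics/wr5b.png',cv2.resize(c['frame'][:,:,::-1],(640,480),interpolation=2))
```

```text
t 9.35 tray [-0.0045  0.0002] z 0.0581 dir -0.0 F [ 0.3 -0.7  1.3] w 0.0169 q [-0.55  0.39  1.68 -0.    1.07 -0.39]
```

View pics/wr5b.png

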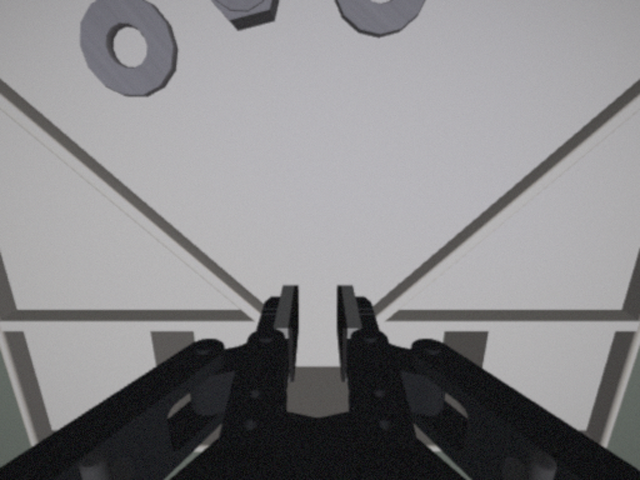

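Washer 1 has dropped: the gap is empty and the dark trough shows below the tips. Next is w2.

Run:
```python
from nav import *
def P(x,y,d,L=.0257,z=.0575): d_=np.radians(d);return (round(x-L*np.cos(d_),4),round(y-L*np.sin(d_),4),z,d)
rows([(-.0045,0,.1,0),P(-.130,.022,-10,.034,.1),P(-.130,.022,-10,.034,.0575),P(-.02,.0025,-10),P(-.012,.001,0),P(.02,0,0)])
```

```text
[-0.0045, 0, 0.1, 0] -> [-0.0001 -0.0001 -0.0419] turn -0.0
[np.float64(-0.1635), np.float64(0.0279), 0.1, -10] -> [ 0.159   0.0277 -0.0419] turn 10.0
[np.float64(-0.1635), np.float64(0.0279), 0.0575, -10] -> [0.159  0.0276 0.0006] turn 10.0
[np.float64(-0.0453), np.float64(0.007), 0.0575, -10] -> [0.0408 0.0068 0.0006] turn 10.0
[np.float64(-0.0377), np.float64(0.001), 0.0575, 0] -> [0.0331 0.0008 0.0006] turn -0.0
[np.float64(-0.0057), np.float64(0.0), 0.0575, 0] -> [ 0.0011 -0.0002  0.0006] turn -0.0
```

Call:
{"method": "apply_moves", "body": {"targets": [[0.6,0,0,-0.02,0],[0.6,0,0,-0.042,0],[0.6,0.05,0.009,-0.042,3],[0.6,0.1,0.018,-0.042,6],[0.6,0.159,0.0277,-0.042,10],[0.6,0.159,0.0277,-0.042,10],[0.6,0.159,0.0277,-0.02,10],[0.6,0.159,0.0277,0,10],[0.6,0.159,0.0277,0.0005,10],[0.6,0.159,0.0277,0.0005,10]]}}

```text
t: 10.65
position: [0.6077, -0.0498, 0.0573]
orientation: [-0.0, 0.815, 0.58, -0.0]
contact_force: [-0.4, 0.7, 0.5]
grip_width: 0.0172
```

Run:
```python
from nav import *
where();c=grab('wrist','wr6')
cv2.imwrite('pics/wr6b.png',cv2.resize(c['frame'][:,:,::-1],(640,480),interpolation=2))
```

```text
t 10.65 tray [-0.1631  0.0276] z 0.0573 dir -10.1 F [-0.4  0.7  0.5] w 0.0172 q [-0.28  0.43  1.63 -0.    1.08  0.05]
```

View pics/wr6b.png

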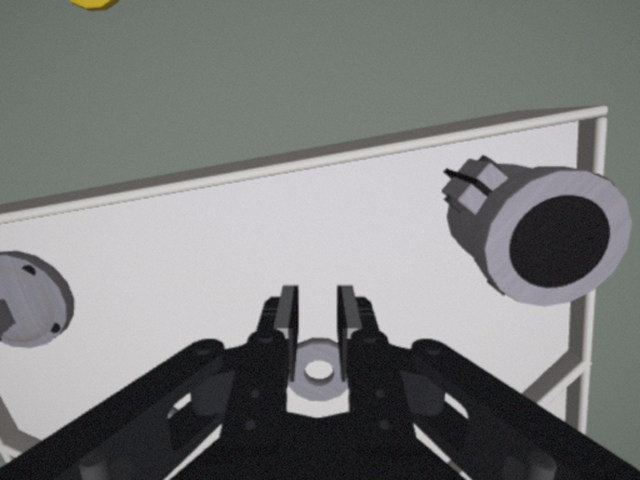

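Washer 2 is centred ahead of the tips (hole at (318,369)), so I push.

Call:
{"method": "apply_moves", "body": {"targets": [[0.6,-0.006,0,0,0],[0.6,-0.013,0,0,0],[0.6,-0.021,0,0,0],[0.6,-0.029,0,0,0],[0.6,-0.037,0,0,0],[0.6,-0.045,0,0,0],[0.6,-0.053,0,0,0],[0.6,-0.061,0,0,0],[0.6,-0.069,0,0,0],[0.6,-0.077,0,0,0]]}}

```text
t: 11.95
position: [0.5826, -0.1224, 0.0573]
orientation: [-0.0, 0.814, 0.58, -0.0]
contact_force: [0.6, -0.2, -0.2]
grip_width: 0.0173
```

Call:
{"method": "apply_moves", "body": {"targets": [[0.6,-0.008,0,0,0],[0.6,-0.016,0,0,0],[0.6,-0.024,0,0,0],[0.6,-0.032,0,0,0],[0.6,-0.038,0,0,0],[0.6,-0.042,0,0,0],[0.6,-0.042,0,0,0]]}}

```text
t: 12.82
position: [0.569, -0.1619, 0.0573]
orientation: [-0.0, 0.815, 0.58, -0.0]
contact_force: [0.8, 0.6, -0.9]
grip_width: 0.0173
```

Run:
```python
from nav import *
where()
def P(x,y,d,L=.0257,z=.0575): d_=np.radians(d);return (round(x-L*np.cos(d_),4),round(y-L*np.sin(d_),4),z,d)
rows([P(-.016,.0015,-5),P(-.012,.0005,0),P(0,0,0),P(.021,0,0)])
```

```text
t 12.825 tray [-0.0462  0.0069] z 0.0573 dir -10.1 F [ 0.8  0.6 -0.9] w 0.0173 q [-0.48  0.39  1.68 -0.    1.07 -0.15]
[np.float64(-0.0416), np.float64(0.0037), 0.0575, -5] -> [-0.0051 -0.0023 -0.0002] turn -5.1
[np.float64(-0.0377), np.float64(0.0005), 0.0575, 0] -> [-0.0095 -0.0048 -0.0002] turn -10.1
[np.float64(-0.0257), np.float64(0.0), 0.0575, 0] -> [-0.0214 -0.0032 -0.0002] turn -10.1
[np.float64(-0.0047), np.float64(0.0), 0.0575, 0] -> [-0.0421  0.0005 -0.0002] turn -10.1
```

Call:
{"method": "apply_moves", "body": {"targets": [[0.6,-0.005,-0.0023,0,-5],[0.6,-0.0095,-0.0048,0,-10],[0.6,-0.0155,-0.004,0,-10],[0.6,-0.0214,-0.0032,0,-10],[0.6,-0.027,-0.0022,0,-10],[0.6,-0.033,-0.0011,0,-10],[0.6,-0.037,-0.0004,0,-10],[0.6,-0.041,0.0003,0,-10],[0.6,-0.0425,0.0006,0,-10],[0.6,-0.0425,0.0006,0,-10]]}}

```text
t: 14.08
position: [0.556, -0.2018, 0.0574]
orientation: [0.0, 0.761, 0.649, 0.0]
contact_force: [0.8, 1.8, 0.1]
grip_width: 0.0173
```

Run:
```python
from nav import *
where();c=grab('wrist','wr7')
cv2.imwrite('pics/wr7b.png',cv2.resize(c['frame'][:,:,::-1],(640,480),interpolation=2))
f=lambda p:(np.array(p)+.5)*.64-.5
def P(x,y,d,L=.0257,z=.0575): d_=np.radians(d);return (round(x-L*np.cos(d_),4),round(y-L*np.sin(d_),4),z,d)
rows([P(-.111,-.069,42,.034,.1),P(-.111,-.069,42,.034,.0575)])
```

```text
t 14.075 tray [-0.0048  0.0003] z 0.0574 dir -0.1 F [0.8 1.8 0.1] w 0.0173 q [-0.55  0.39  1.68  0.    1.07 -0.39]
[np.float64(-0.1363), np.float64(-0.0918), 0.1, 42] -> [ 0.1314 -0.0922 -0.0426] turn -42.0
[np.float64(-0.1363), np.float64(-0.0918), 0.0575, 42] -> [ 1.314e-01 -9.220e-02 -1.000e-04] turn -42.0
```

View pics/wr7b.png

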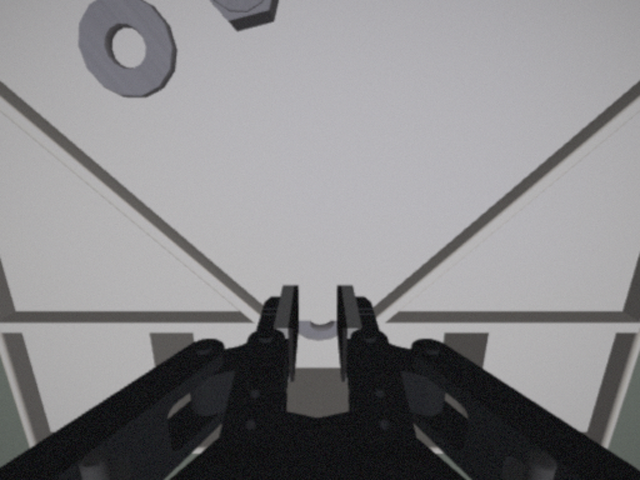

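Washer 2 went through. It lies on the trough floor, half hidden under the deck edge at (320,328). I refine w3 from this picture at (127,47).

Run:
```python
from nav import *
c=load('wr7');print(t(onz(c,(np.array((128,47))+.5)*.8-.5,.061)), 'floor washer',t(onz(c,(np.array((320,322))+.5)*.8-.5,.01)))
```

```text
[-0.10763851 -0.06598929] floor washer [0.03357846 0.00227215]
```

Call:
{"method": "apply_moves", "body": {"targets": [[0.6,0,0,-0.02,0],[0.6,0,0,-0.042,0],[0.6,0.05,-0.035,-0.042,-10],[0.6,0.1,-0.07,-0.042,-20],[0.6,0.13,-0.091,-0.042,-30],[0.6,0.131,-0.092,-0.042,-40],[0.6,0.131,-0.092,-0.042,-42],[0.6,0.131,-0.092,-0.042,-42]]}}

```text
t: 15.12
position: [0.4861, -0.0588, 0.1001]
orientation: [0.001, 0.479, 0.878, -0.0]
contact_force: [-0.9, 0.1, -0.4]
grip_width: 0.0173
```

Run:
```python
from nav import *
where();c=grab('wrist','wr8')
cv2.imwrite('pics/wr8b.png',cv2.resize(c['frame'][:,:,::-1],(640,480),interpolation=2))
```

```text
t 15.125 tray [-0.1351 -0.0911] z 0.1001 dir 41.8 F [-0.9  0.1 -0.4] w 0.0173 q [-0.37  0.08  1.95 -0.    1.1  -0.94]
```

View pics/wr8b.png

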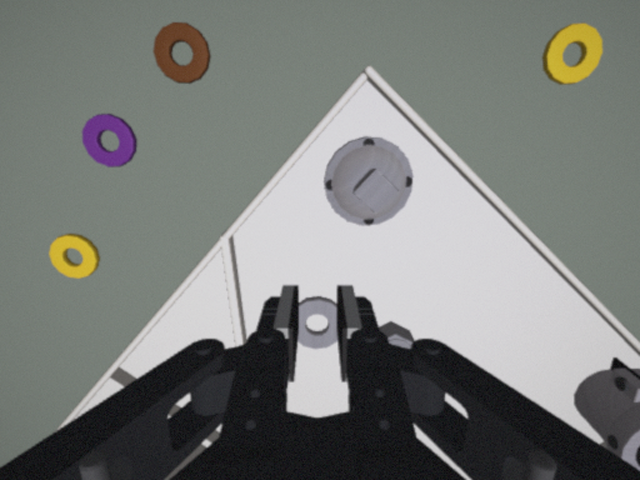

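Run:
```python
from nav import *
c=load('wr8')
W=t(onz(c,(np.array((317,322))+.5)*.8-.5,.061));print('w3',W)
c2=np.radians(42);d=np.array([np.cos(c2),np.sin(c2)]);e=W-t(c['state']['position']);print('along',e@d,'across',e@[-d[1],d[0]])
```

```text
w3 [-0.10993438 -0.06873832]
along 0.033667709208361284 across -0.00021926675130257256
```

Call:
{"method": "apply_moves", "body": {"targets": [[0.6,0,0,0.02,0],[0.6,0,0,0.04,0],[0.6,0,0,0.0425,0],[0.6,-0.005,0,0.0425,0],[0.6,-0.012,0,0.0425,0],[0.6,-0.02,0,0.0425,0],[0.6,-0.028,0,0.0425,0],[0.6,-0.036,0,0.0425,0],[0.6,-0.044,0,0.0425,0],[0.6,-0.052,0,0.0425,0]]}}

```text
t: 16.42
position: [0.5141, -0.1022, 0.0568]
orientation: [-0.0, 0.478, 0.878, 0.0]
contact_force: [-0.8, 0.6, 1.3]
grip_width: 0.017
```

Call:
{"method": "apply_moves", "body": {"targets": [[0.6,-0.008,0,0,0],[0.6,-0.016,0,0,0],[0.6,-0.024,0,0,0],[0.6,-0.032,0,0,0],[0.6,-0.04,0,0,0],[0.6,-0.046,0,0,0],[0.6,-0.05,0,0,0],[0.6,-0.053,0,0,0],[0.6,-0.053,0,0,0]]}}

```text
t: 17.55
position: [0.5427, -0.1464, 0.0568]
orientation: [0.0, 0.478, 0.878, -0.0]
contact_force: [1.1, -0.6, -0.4]
grip_width: 0.0169
```

Run:
```python
from nav import *
where();c=grab('wrist','wr9')
cv2.imwrite('pics/wr9b.png',cv2.resize(c['frame'][:,:,::-1],(640,480),interpolation=2))
def P(x,y,d,L=.0257): d_=np.radians(d);return (round(x-L*np.cos(d_),4),round(y-L*np.sin(d_),4),.0575,d)
rows([P(-.032,-.003,32),P(-.029,-.001,21),P(-.026,0,11),P(-.023,0,0),P(-.015,0,0),P(.005,0,0),P(.021,0,0)])
```

```text
t 17.55 tray [-0.0574 -0.0214] z 0.0568 dir 42.0 F [ 1.1 -0.6 -0.4] w 0.0169 q [-0.48  0.33  1.77 -0.    1.05 -1.05]
[np.float64(-0.0538), np.float64(-0.0166), 0.0575, 32] -> [-0.0061  0.0012 -0.0008] turn 10.0
[np.float64(-0.053), np.float64(-0.0102), 0.0575, 21] -> [-0.0109  0.0054 -0.0008] turn 21.0
[np.float64(-0.0512), np.float64(-0.0049), 0.0575, 11] -> [-0.0158  0.0082 -0.0008] turn 31.0
[np.float64(-0.0487), np.float64(0.0), 0.0575, 0] -> [-0.021   0.0101 -0.0008] turn 42.0
[np.float64(-0.0407), np.float64(0.0), 0.0575, 0] -> [-0.0269  0.0048 -0.0008] turn 42.0
[np.float64(-0.0207), np.float64(0.0), 0.0575, 0] -> [-0.0418 -0.0086 -0.0008] turn 42.0
[np.float64(-0.0047), np.float64(0.0), 0.0575, 0] -> [-0.0537 -0.0193 -0.0008] turn 42.0
```

View pics/wr9b.png

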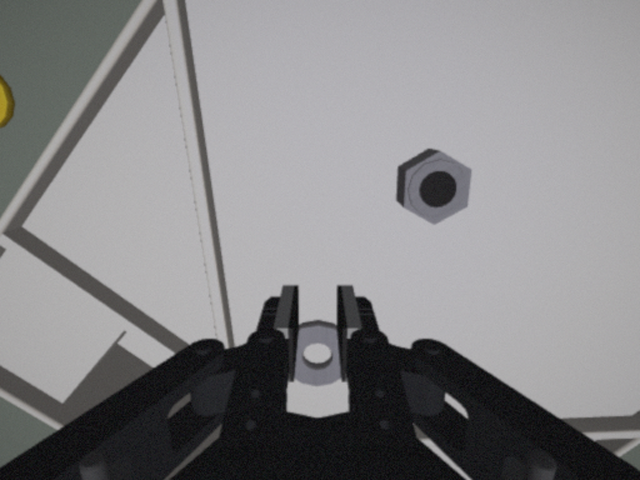

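Washer 3 is nested (hole at (317,353)). Now the turn and the final push.

Call:
{"method": "apply_moves", "body": {"targets": [[0.6,-0.005,0.003,-0.0005,10],[0.6,-0.011,0.006,-0.0005,20],[0.6,-0.0158,0.0085,-0.0005,31],[0.6,-0.021,0.0101,-0.0005,40],[0.6,-0.023,0.008,-0.0005,42],[0.6,-0.027,0.0048,-0.0005,42],[0.6,-0.033,-0.0007,-0.0005,42],[0.6,-0.039,-0.006,-0.0005,42],[0.6,-0.0445,-0.011,-0.0005,42],[0.6,-0.049,-0.015,-0.0005,42]]}}

```text
t: 18.85
position: [0.5566, -0.1962, 0.0574]
orientation: [0.0, 0.761, 0.649, 0.0]
contact_force: [1.1, 0.3, -0.4]
grip_width: 0.0169
```

Run:
```python
from nav import *
where();rows([(-.0045,0.0002,.0575,0)])
```

```text
t 18.85 tray [-0.0105  0.0001] z 0.0574 dir -0.1 F [ 1.1  0.3 -0.4] w 0.0169 q [-0.54  0.39  1.69  0.    1.07 -0.38]
[-0.0045, 0.0002, 0.0575, 0] -> [-0.006   0.0001 -0.0001] turn -0.1
```

Call:
{"method": "apply_moves", "body": {"targets": [[0.6,-0.003,0,0,0],[0.6,-0.006,0,0,0],[0.6,-0.007,0,0,0],[0.6,-0.007,0,0,0],[0.6,-0.007,0,0,0],[0.6,-0.003,0,-0.03,0],[0.6,0,0,-0.08,0],[0.6,0.04,0,-0.14,0],[0.6,0.09,0,-0.16,0],[0.6,0.15,0,-0.16,0]]}}

```text
t: 20.1
position: [0.5821, -0.0476, 0.2211]
orientation: [0.003, 0.761, 0.648, 0.001]
contact_force: [1.1, 0.5, -0.7]
grip_width: 0.017
```

Call:
{"method": "apply_moves", "body": {"targets": [[0.6,0.06,0,0,0],[0.6,0.12,0,0,0],[0.6,0.18,0,0,0],[0.6,0.24,0,0,0],[0.6,0.3,0,0,0],[0.6,0.36,0,0,0],[0.6,0.4,0,0,0],[0.6,0.4,0,0,0],[0.6,0.4,0,0,0],[0.6,0.4,0,0,0]]}}

```text
t: 21.35
position: [0.6437, 0.346, 0.2174]
orientation: [0.0, 0.761, 0.648, -0.0]
contact_force: [0.2, -0.4, 0.6]
grip_width: 0.0167
```

Run:
```python
from nav import *
where();d=grab('top','topF');s=grab('side','sideF')
a=cv2.resize(d['frame'][80:260,230:470,::-1],(400,300),interpolation=2);b=cv2.resize(s['frame'][70:240,170:396,::-1],(400,300),interpolation=2)
cv2.imwrite('pics/fin.png',cv2.resize(np.hstack([a,b]),(800,300)))
```

```text
t 21.35 tray [-0.5596  0.001 ] z 0.2174 dir -0.1 F [ 0.2 -0.4  0.6] w 0.0167 q [ 0.33  0.57  1.1  -0.    1.47  0.49]
```

View pics/fin.png

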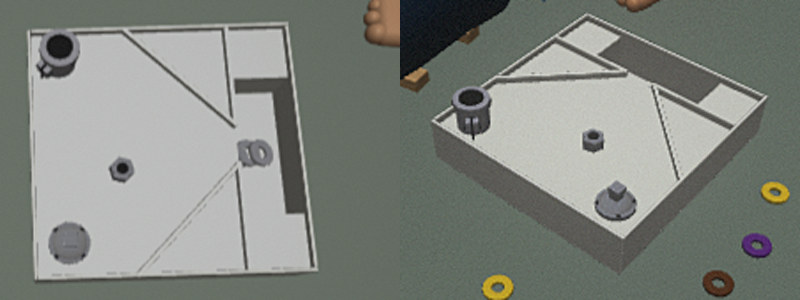

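The washers are off the deck, and grey rings show in the trough at (245–268,152). The nut, adapter and clamp look unmoved. Having used up the views, I check the rings by projection and image difference.

Run:
```python
from nav import *
d=load('topF');a=load('top0');s=load('sideF');s0=load('side0')
u=lambda x,y,z,c=d:proj(c,np.r_[w((x,y)),z]).round(1)
print('deck edge',u(.004,0,.055),'floor x4,20,37',u(.004,0,.007),u(.02,0,.007),u(.037,0,.007))
for n,(c,c0) in {'top':(d,a),'side':(s,s0)}.items():
    m=(cv2.absdiff(cv2.GaussianBlur(c['frame'],(3,3),0),cv2.GaussianBlur(c0['frame'],(3,3),0)).max(2)>25).astype(np.uint8)
    k,l,st,ce=cv2.connectedComponentsWithStats(m)
    for i in range(1,k):
        if st[i,4]>15: print(n,st[i],ce[i].round(1))
print('side gate edge',u(.004,-.021,.055,s),u(.004,.021,.055,s))
p=d['frame'][155:188,365:402].mean(2).astype(int)
for r in p[::2]: print(' '.join(f'{v:3d}' for v in r))
```

```text
deck edge [372.  167.5] floor x4,20,37 [364.7 174.1] [372.7 173.9] [381.2 173.6]
top [  0  94  27  73 986] [  8.8 136.1]
top [305 127  19  18 233] [314.2 135.5]
top [291 150  19  18 242] [300.2 158.2]
top [372 163  22  18 318] [382.2 171.6]
top [305 196  19  19 259] [313.9 204.6]
side [    0     0   512   237 22993] [139.8  57.4]
side [246 121  16  12 147] [253.9 126.4]
side [253 136  17  12 157] [261.1 141.6]
side [293 149  17  14 176] [300.8 155.3]
side gate edge [312.4 120.7] [297.4 113.2]
190 187 158 103  65  96 153 174 188 187 186 186 186 188 188 184 187 186 186 185 185 186 183 185 187 186 185 185 189 186 125  66  64  69  70  69  69
186 187 190 187 172 160 187 190 188 188 185 187 185 186 187 185 186 186 185 186 186 186 186 187 187 184 185 184 187 188 163  72  63  67  70  69  68
187 188 186 187 187 187 186 187 187 186 185 187 186 185 186 184 187 185 186 186 187 187 185 186 186 186 186 186 186 189 187  79  62  69  70  69  69
187 187 187 186 187 187 187 187 187 185 186 187 187 185 186 186 187 186 186 187 188 186 187 186 185 185 186 185 186 188 188 104  65  68  69  69  68
187 186 18
[... 1213 characters left out ...]
 140  86 111 115 101 111 127 147 157 155 138 116 117 111 152 169 158 186 187 184 187 189 190 105  64  68  68
188 188 184 149 169 189 181 127 188 189 181 187 191 190 188 189 188 190 189 186 190 188 188 185 190 187 188 186 186 185 186 188 188 128  69  66  68
183 164 171 186 188 177  97  78 177 190 187 187 186 187 185 187 188 185 186 187 187 187 184 186 186 186 185 186 186 186 186 187 186 141  71  63  71
159 186 185 165 162 186 127  75 149 192 190 186 185 187 187 186 186 185 186 187 187 186 185 186 187 185 185 185 186 185 186 187 191 187  81  62  66
187 178 174 186 189 190 155  73 131 192 188 186 186 187 186 186 187 186 186 186 185 187 185 185 185 185 185 187 185 185 186 186 190 186  92  64  68
```

```bash
python3 -c "
from nav import *
where();print(manip.finish_job())"
```

```text
t 21.45 tray [-0.5599  0.0009] z 0.2176 dir -0.1 F [-0.2 -0.3 -0.2] w 0.0171 q [ 0.33  0.57  1.1  -0.    1.47  0.49]
the job is handed in; nothing more can be done
None
```

I swept the three washers one at a time through the gate, cradled between the half-open fingertips just above the deck, and handed the job in at 21.45 s. The hand-in gives no verdict.

**Last checks:**
- **Washers:** The deck and gate are clear of washers. The top view shows only two overlapping rings on the trough floor, one partly hidden by the deck edge. I could not see the third as a separate ring and take it to be underneath them. I had used all my picture views, so I did not look again.
- **Nut, adapter and clamp:** Comparing the start and end top views, I found no change where they stand.
- **Robot:** The arm is clear of the scene with no contact force. The only notable force was about 12 N, when I felt for the deck before the first sweep.

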